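# Slide the riser over the jig pin

### The job

Pick up the aluminium riser that has the round hole in its middle and lay it flat on top of the pin of the slotted jig, its long side along the jig's rail. Slide it lightly along the rail, never bearing down or shoving hard on the jig (keep under 25 N), until the hole finds the pin, then let it drop so that it lies fully home, flat on the rail and square with it, and let go. Leave everything else on the bench where it is.

Things in the scene. Friction and masses are not known exactly. Their poses are not given: they have to be found in the camera images.
- riser: The riser to fit: loose flat aluminium plate 90 (x) x 56 (y) x 12 mm (z), 0.1 to 0.2 kg, lying on the worktop, with one plain through hole of 13 mm diameter in its exact middle and four tiny dark bolt marks near the corners. Origin: centre of the underside; x along the long side, z up. It is the same turned half round.
- riser_hole (a point): Centre of the round hole on the riser's underside (the same point as the riser's origin).
- jig: Fixed jig bolted to the worktop: dark foot plate 176 x 78 x 8 mm carrying a grey rail 150 (x) x 44 (y) mm whose flat top is 30 mm above the worktop (so the riser is 6 mm wider than the rail on each side). Origin: on the worktop under the rail's centre; x along the rail, z up. In the rail's top, at its centre, is a slot 42 mm long (x) and 11 mm wide, with an upright pin standing in it.
- jig_slot (a point): Centre of the slot, level with the rail's top; axes as the jig's. The upright steel pin is 10 mm thick with a bevelled tip 7 mm wide; its top is 12 mm above the rail, 42 mm above the worktop. It stands on the rail's centre line (y = 0) but is clamped firmly anywhere from -15 to +15 mm along x from this point: where, is not measured and must be found by feel or sight.
- slit_riser: The other riser, to be left alone: same outline, thickness and material, but its middle opening is a narrow slit 40 x 6 mm. Origin: centre of the underside.
- wheel: Blue urethane wheel lying flat, 53 mm diameter, 34 mm high; bystander. Origin: centre of the underside.
- saucer: White ceramic saucer, 124 mm diameter, 18 mm high, with three loose bearings in it; bystander. Origin: centre of the underside.
- t_tool: Steel T-tool lying flat, 112 mm shaft along x with a 90 mm crossbar at its +x end, 18 mm high; bystander. Origin: on the worktop under the shaft, 50 mm from the crossbar.
There are look-alikes about, which are no part of the job. What is shaped like the riser but orange is not meant.

How it is judged:
By the outcome, as a careful person would: the job done as asked, in the order asked, and still so for the second after the job is handed in, with the robot touching nothing.
It also fails if it takes over 72 s, if anything falls off the work surface, if the arm or the gripper's body presses on something with over 40 N, if the wrist force passes 120 N, or if a joint passes its speed limit or range.

### The arm

A 6-joint arm with a two-finger parallel gripper is mounted at the origin on the work surface. World frame = base frame: x ahead of the robot, y to its left, z up, the work surface at z = 0. Lengths are in mm, angles in rad, forces in N, time in s.
With the tool pointing down it reaches from about 350 to 775 mm from the base axis. Payload 7.3 kg.
Tool frame: the origin (TCP) lies on the centre line of the jaws, within the pads' length; the fingertips stand 11 mm ahead of it and the grasp point (between the pads) lies 8 mm behind it; z points along the fingers, y is the line along which they close (so a half turn about z gives the same grasp; the last joint's range is limited). The gripper opens to 92 mm and grips with 3 to 60 N. Pads are 19 mm wide; open, the fingers measure 130 mm over their backs; the gripper's body (75 mm by 190 mm) begins 47 mm behind the grasp point.
Start: joints at [-0.146, 0.342, 1.524, -0, 1.275, -0.146], TCP at [525.018, 0.02, 237.741] pointing down, gripper open.
Joint ranges: [-2.53, 2.53], [-0.77, 2.02], [0.04, 2.7], [-1, 4.14], [0.28, 2.66], [-3.11, 3.11]. Speed limits (rad/s): [2.57, 2.57, 3.14, 3.14, 3.14, 3.14].

### API

Orientations are given as [roll, pitch, yaw] about the fixed x, y, z axes, in that order (R = Rz(yaw) Ry(pitch) Rx(roll)).
In Python, from plant import bot gives the robot as it stands.
- The arm moves only by the tool step_arm, never from a script. Its argument "deltas" is a list of rows, each a list of 5 numbers: the opening, from 0 (shut) to 1 (fully open), then the shift along the tool's x, y, z each as a share of 0.5 m, from -1 to 1, then the turn about the tool's z as a share of pi/2 rad, from -1 to 1. In form: [[claw, x, y, z, turn], ...]. A call has 1 to 8 rows; each row shifts and turns the commanded pose from where the row before left it, along the tool's axes as they then stand; what a row does not reach is not made up. A row lasts 1/10 s, in which the tool goes at most 50 mm and 8.59 degrees, less where a joint would pass 70% of its speed; a pose out of reach is approached as far as the arm can. A call with a number of a shift or a turn outside -1 to 1 is refused whole. A call with a gripper value outside its range is refused whole. The fingers move at their own pace and stop on an object; the grip force is fixed at half the most. Time passes only in rows, so rows that do not move let the fingers close. It gives the time, the measured TCP pose, the force, the opening and the grip force at its end, in the units of the state.
- bot.get_obs(): the state, without advancing time (a new reading comes with each control period).
- bot.capture(name): name is "scene" or "side" or "wrist"; returns (picture, depth): 384x512x3 uint8, red, green, blue; 384x512 float32, mm along the optical axis (not along the pixel's ray), 0 where there is no reading.
- bot.camera_params(name): a dict with "fov_y" (degrees; the focal length in pixels is half the picture's height over the tangent of half this angle, whatever the lens; pixels are square), "cx", "cy" (the principal point, pixels), "k1" (the pictures are not rectified: a ray, as slopes to the right and down, at radius r is drawn at 1 + k1 r^2 times it, then the intrinsics apply), "rvec" (rotation vector, rad) and "tvec" (3), from world to camera coordinates, as OpenCV has them. Camera axes: x right, y down, z forward; pixel columns grow to the right and rows downward; lengths in mm; the calibration is good to about 2 mm. A picture is of the moment at which its call begins: read the wrist's pose just before it. camera_params takes no time and is no camera call; for the wrist camera it gives the pose at the moment of the call.
- bot.close_job(): hands the job in; it is judged then, once.
The state is a dict: "time": time; "joint_positions": joint angles; "dq": joint speeds; "tau": joint torques, N m; "tool_pos": TCP position; "tcp_rot": TCP orientation; "contact_force": force on the tool from outside, world axes, zero at the start; "moment": the same for the moment, N m; "grip_width": finger opening in mm; "finger_force": force on a finger pad.
Only numpy, scipy, OpenCV 4.12 (cv2) and the standard library are available. Lean on these libraries where they do the work, as an engineer would, in place of code of your own. Each camera call takes 0.05 s, during which the arm holds its last target. There are 200 camera calls.

## Working session

There is one attempt and no reset: what is moved stays moved. The work goes in short steps, Python scripts to look and compute and a tool call to move; the robot and the scene stay as the last step left them, time stands still between calls to the robot, and variables do not carry over. Pictures are saved under pics/ and viewed, at most 10 in all, crops included, and the job is handed in when it is done.

Besides the shell and the picture viewer there is one more tool, called after ">>>" as name(argument=value, ...) on one line, values as JSON. step_arm: Moves the arm, as the interface text tells. Shift numbers are shares of 0.5 m and turn numbers shares of pi/2 rad, none past 1 either way. Its arguments: {"type":"object","properties":{"deltas":{"type":"array","items":{"type":"array","items":{"type":"number","minimum":-1,"maximum":1}}}},"required":["deltas"]}

```bash
mkdir -p pics; ls
cat > h.py <<'E'
import numpy as np, cv2
from plant import bot
def cam(n):
    p=bot.camera_params(n); f=192/np.tan(np.radians(p['fov_y'])/2)
    return f,p['cx'],p['cy'],p['k1'],cv2.Rodrigues(np.array(p['rvec'],float))[0],np.array(p['tvec'],float)
def ray(c,u,v):
    f,cx,cy,k,R,t=c
    d=np.array([(u-cx)/f,(v-cy)/f]); s=d.copy()
    for _ in range(20): s=d/(1+k*(s@s))
    return R.T@np.array([s[0],s[1],1.]), -R.T@t
def at_z(c,u,v,z):
    d,o=ray(c,u,v); return o+d*(z-o[2])/d[2]
def proj(c,P):
    f,cx,cy,k,R,t=c; q=R@np.array(P,float)+t; s=q[:2]/q[2]; s=s*(1+k*(s@s)); return np.array([cx,cy])+f*s
def snap(n,fn):
    c=cam(n); im,d=bot.capture(n); cv2.imwrite('pics/'+fn+'.png',im[:,:,::-1]); np.savez('pics/'+fn+'.npz',d=d,im=im,f=c[0],cx=c[1],cy=c[2],k=c[3],R=c[4],t=c[5]); return c,im,d
def load(fn):
    a=np.load('pics/'+fn+'.npz'); return (float(a['f']),float(a['cx']),float(a['cy']),float(a['k']),a['R'],a['t']),a['im'],a['d']
E
python3 - <<'E'
from h import *
for n in('scene','wrist'):
    c,im,d=snap(n,n+'1'); print(n,c)
a=cv2.imread('pics/scene1.png');b=cv2.imread('pics/wrist1.png')
cv2.imwrite('pics/scene1b.png',cv2.resize(a,(800,600)));
o=bot.get_obs();print({k:np.round(v,3).tolist() for k,v in o.items()})
E
```

```text
pics
scene (np.float64(418.6150425426364), 257.6999553476856, 193.56203617110654, -0.123905695422647, array([[ 0.40763863,  0.91303012,  0.01437901],
       [ 0.73039724, -0.31656732, -0.60523137],
       [-0.54804254,  0.25721807, -0.79591974]]), array([-262.76437503, -350.87782244, 1642.45928013]))
wrist (np.float64(306.56226954624265), 261.2846189189506, 191.93846727838894, -0.04407675088174483, array([[ 9.99999422e-01, -2.29638445e-04, -1.05023326e-03],
       [ 5.81883534e-05, -9.63925549e-01,  2.66171997e-01],
       [-1.07347000e-03, -2.66171905e-01, -9.63924979e-01]]), array([-524.79960614,  -33.35008253,  390.02905755]))
{'time': 0.1, 'joint_positions': [-0.146, 0.343, 1.525, -0.0, 1.275, -0.146], 'dq': [-0.001, -0.001, -0.001, -0.0, -0.001, 0.002], 'tau': [0.001, -43.2, -24.469, 0.072, 0.053, -0.0], 'tool_pos': [524.639, 0.072, 237.113], 'tcp_rot': [-3.14, -0.0, 1.571], 'contact_force': [1.115, -0.146, -0.762], 'moment': [-0.008, -0.03, -0.009], 'finger_force': 0.0, 'grip_width': 91.803}
```

View pics/scene1b.png

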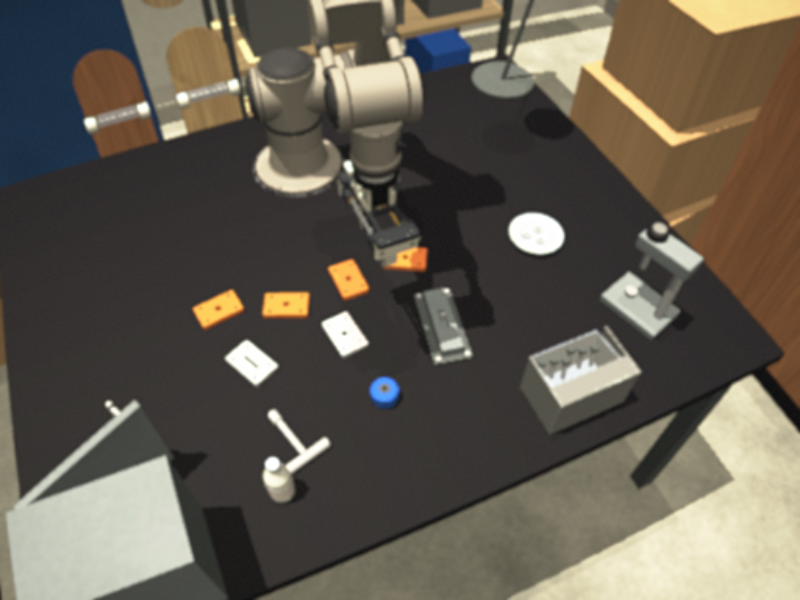

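View pics/wrist1.png

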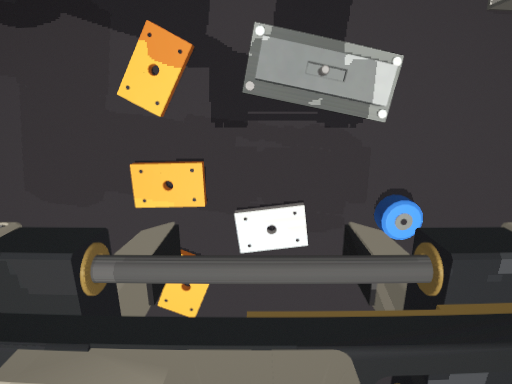

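Candidates (scene 800x600): white plate with a round hole (345,333); white plate with a slit (251,362); orange look-alikes at (218,308), (286,304), (348,278) and (408,258). I choose the white one with the round hole, at (271,229) in the wrist view. The jig is at (325,70) in the wrist view, with its pin tip near (325,69). I'll check this in a close crop.

Run:
```python
from h import *
c,im,d=load('wrist1')
a=im[10:265,220:420,::-1]; 
cv2.imwrite('pics/crop1.png',cv2.resize(a,None,fx=2.3,fy=2.3,interpolation=cv2.INTER_CUBIC)[:590])
# riser mask
m=((im.min(2)>130)).astype(np.uint8); m[:195]=0;m[260:]=0;m[:,:225]=0;m[:,315:]=0
ct=max(cv2.findContours(m,0,2)[0],key=cv2.contourArea); r=cv2.minAreaRect(ct); print(r)
P=np.array([at_z(c,*q,12)[:2] for q in cv2.boxPoints(r)]);print(P.round(1),P.mean(0))
pts=np.array([at_z(c,*q[0],12)[:2] for q in ct],np.float32);print(cv2.minAreaRect(pts))
print('hole',at_z(c,271,229,12),d[215,255],d[60,300],d[69,325])
```

```text
((271.1023864746094, 228.87030029296875), (41.47864532470703, 70.9226303100586), 83.2901611328125)
[[ 489.1  -58.5]
 [ 579.1  -47.4]
 [ 587.7 -104.7]
 [ 494.1 -116.8]] [537.50057099 -81.856691  ]
((537.7461547851562, -81.77055358886719), (91.3873062133789, 58.10662841796875), 7.151360511779785)
hole [537.46487878 -81.39773248  12.        ] 394.63553 328.7611 318.7332
```

View pics/crop1.png

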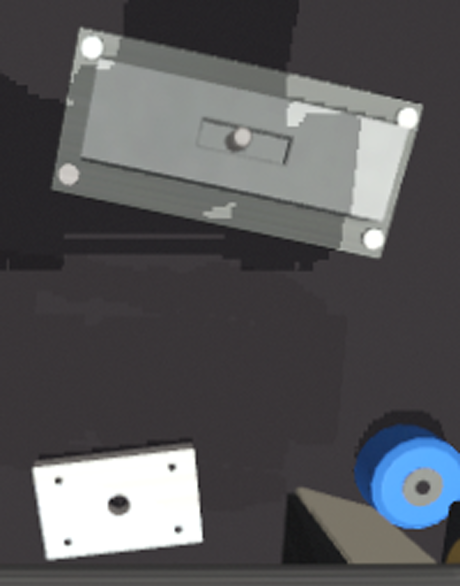

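Run:
```python
from h import *
c,im,d=load('wrist1')
g=lambda x,y,z: at_z(c,220+x/2.3-.2,10+y/2.3-.2,z)[:2]
S=np.array([g(204,118,30),g(292,137,30),g(286,164,30),g(197,145,30)]);print('slot',S.round(1),S.mean(0))
B=np.array([g(92,47,10),g(408,118,10),g(374,239,10),g(68,174,10)]);print('bolts',B.round(1),B.mean(0))
for a,n in((S,'s'),(B,'b')):
    v=a[1]-a[0]+a[2]-a[3]; print(n,np.degrees(np.arctan2(v[1],v[0])))
print('pin',g(241,135,42))
print('depth z rail',[ (lambda r: (r[1]+r[0]*d[v,u])[2])(ray(c,u,v)) for u,v in((290,60),(360,85),(324,69),(271,210))])
print('hole',g(119,504,12))
for p in((153,69),(168,185),(186,286),(403,218)): print(at_z(c,*p,12)[:2])
```

```text
slot [[575.9 120.5]
 [618.  112.3]
 [615.9 100.1]
 [573.  108.4]] [595.71152132 110.32488104]
bolts [[523.2 155.7]
 [681.2 124.3]
 [669.4  65.1]
 [511.   96.5]] [596.19583486 110.41601336]
s -10.984915934533543
b -11.225570749015432
pin [591.38880226 111.6145921 ]
depth z rail [np.float64(31.23390325954216), np.float64(31.017400192677258), np.float64(41.38053633436283), np.float64(12.941055642775439)]
hole [538.16719193 -81.30035684]
[400.52997839 115.1526303 ]
[407.4931568  -22.20766075]
[ 420.33022494 -166.63645334]
[709.40973351 -66.4626557 ]
```

>>> step_arm(deltas=[[0.8, -0.082, 0.0125, 0, 0], [0.8, -0.082, 0.0125, 0, 0], [0.8, 0, 0, 0.03, 0.092], [0.8, 0, 0, 0.03, 0.092], [0.8, 0, 0, 0.03, 0.092], [0.8, 0, 0, 0.03, 0.092], [0.8, 0, 0, 0.03, 0.092], [0.8, 0, 0, 0.03, 0.092]])

```text
time: 0.9
tool_pos: [537.2, -81.9, 146.7]
tcp_rot: [-3.141, 0.0, 0.698]
contact_force: [-0.0, -0.0, 0.4]
grip_width: 73.5
finger_force: 0.0
```

>>> step_arm(deltas=[[0.8, 0, 0, 0, 0.092], [0.8, 0, 0, 0, 0.092], [0.8, 0, 0, 0, 0.092], [0.8, 0, 0, 0, 0.092], [0.8, 0, 0, 0, 0]])

```text
time: 1.4
tool_pos: [537.3, -81.9, 147.4]
tcp_rot: [-3.141, 0.001, 0.124]
contact_force: [-0.0, 0.5, 0.6]
grip_width: 73.6
finger_force: 0.0
```

Run:
```python
from h import *
c,im,d=snap('wrist','wrist2'); o=bot.get_obs(); print(o['tool_pos'],o['tcp_rot'],proj(c,[537.6,-81.6,12]),proj(c,o['tool_pos']))
```

```text
[537.31296202 -81.92186684 147.42310003] [-3.14132915e+00  6.41469206e-04  1.28812034e-01] [260.85199541 185.44316077] [260.9468083  249.46253304]
```

View pics/wrist2.png

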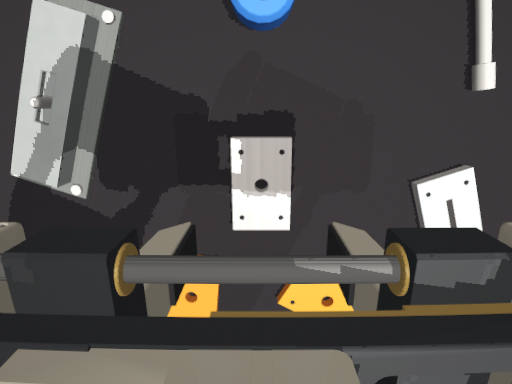

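The riser fills (231–292, 138–230) with its hole at (261,184), where it was predicted and square to the tool. I'm going down to grip it.

>>> step_arm(deltas=[[0.8, 0, 0, 0.09, 0], [0.8, 0, 0, 0.09, 0], [0.8, 0, 0, 0.06, 0], [0.8, 0, 0, 0.02, 0], [0.8, 0, 0, 0.005, 0], [0.8, 0, 0, 0, 0]])

```text
time: 2.05
tool_pos: [538.4, -82.2, 16.2]
tcp_rot: [3.141, -0.002, 0.127]
contact_force: [1.0, 0.2, -0.1]
grip_width: 73.6
finger_force: 0.0
```

>>> step_arm(deltas=[[0.8, 0, 0, 0.003, 0], [0.8, 0, 0, 0, 0], [0, 0, 0, 0, 0], [0, 0, 0, 0, 0], [0, 0, 0, 0, 0], [0, 0, 0, 0, 0], [0, 0, 0, 0, 0], [0, 0, 0, 0, 0]])

```text
time: 2.85
tool_pos: [537.7, -82.0, 14.1]
tcp_rot: [3.141, -0.0, 0.126]
contact_force: [-1.2, 0.4, 5.4]
grip_width: 55.4
finger_force: 30.0
```

>>> step_arm(deltas=[[0, 0, 0, -0.02, 0], [0, 0, 0, -0.08, 0], [0, 0, 0, -0.08, 0], [0, 0, 0, 0, 0.068], [0, 0, 0, 0, 0.068], [0, 0, 0, 0, 0.068], [0, 0, 0, 0, 0]])

```text
time: 3.55
tool_pos: [537.4, -81.9, 104.0]
tcp_rot: [-3.142, 0.0, -0.196]
contact_force: [-0.1, -0.1, -1.1]
grip_width: 55.4
finger_force: 30.0
```

>>> step_arm(deltas=[[0, 0.008, -0.08, 0, 0], [0, 0.008, -0.08, 0, 0], [0, 0.008, -0.08, 0, 0], [0, 0.008, -0.08, 0, 0], [0, 0.008, -0.08, 0, 0], [0, 0, 0, 0, 0], [0, 0, 0, 0, 0]])

```text
time: 4.25
tool_pos: [595.5, 111.1, 103.4]
tcp_rot: [3.141, 0.001, -0.19]
contact_force: [-0.2, -0.9, -2.0]
grip_width: 55.5
finger_force: 30.0
```

Run:
```python
from h import *
c,im,d=snap('wrist','wrist3'); o=bot.get_obs(); print({k:np.round(v,3).tolist() for k,v in o.items()})
print(proj(c,[596,110.4,30]),proj(c,[591.4,111.6,42]),proj(c,o['tool_pos']))
c,im,d=snap('side','side3');print('side',c,proj(c,[596,110,60]))
```

```text
{'time': 4.3, 'joint_positions': [0.057, 0.615, 1.465, -0.001, 1.062, 1.82], 'dq': [-0.026, -0.007, 0.009, 0.0, -0.002, 0.01], 'tau': [1.259, -54.518, -22.402, 0.104, -0.104, -0.011], 'tool_pos': [595.406, 110.063, 103.42], 'tcp_rot': [3.141, 0.001, -0.192], 'contact_force': [0.173, -0.703, -1.195], 'moment': [0.011, 0.142, -0.0], 'finger_force': 30.0, 'grip_width': 55.51}
[261.98029487 205.30112941] [261.59416789 216.6860946 ] [263.17806048 249.33461215]
side (np.float64(494.3626863681345), 260.92713021216156, 190.45982957346897, -0.060338874138824515, array([[-0.93492134, -0.35477953,  0.00731938],
       [-0.19450148,  0.49508374, -0.8467947 ],
       [ 0.29680172, -0.79311007, -0.5318695 ]]), array([ 541.93053427,  117.90430943, 1245.57410376])) [240.4960293  192.59625599]
```

View pics/wrist3.png

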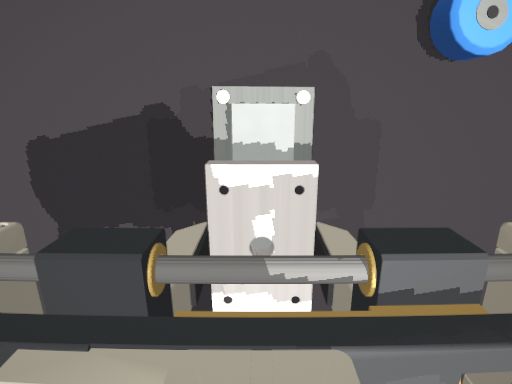

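Run:
```python
from h import *
c,im,d=load('wrist3')
T=np.array([595.41,110.3]);x=np.array([np.cos(-.192),np.sin(-.192)]);y=np.array([x[1],-x[0]])
def rel(p): q=p[:2]-T; return np.round([q@x,q@y],1)
print('hole',rel(at_z(c,262,246,101.3)))
for u,v in((207,162),(318,162)): print('edge',rel(at_z(c,u,v,101.3)))
b=[at_z(c,222.5,96.5,10),at_z(c,303.5,96.5,10)]
for q in b: print('bolt',rel(q),q)
print('foot edges',rel(at_z(c,212.5,120,8)),rel(at_z(c,313.5,120,8)), 'rail',rel(at_z(c,232.5,120,30)),rel(at_z(c,295.5,120,30)))
print('jig centre',rel(np.array([596,110.4])),'pin',rel(np.array([591.4,111.6])))
```

```text
hole [ 0.9 -0.4]
edge [ 46.  -27.6]
edge [46.1 27.1]
bolt [ 80. -30.] [679.69353389 124.51536518  10.        ]
bolt [80.1 31. ] [668.14493117  64.62560733  10.        ]
foot edges [ 62.6 -38.5] [62.7 39.6] rail [ 63.5 -21. ] [63.5 23.2]
jig centre [ 0.6 -0.2] pin [-4.2 -0.5]
```

>>> step_arm(deltas=[[0, 0.005, 0.0016, 0.05, 0], [0, 0, 0, 0.03, 0], [0, 0, 0, 0, 0], [0, 0, 0, 0, 0]])

```text
time: 4.75
tool_pos: [598.2, 108.0, 64.1]
tcp_rot: [3.141, 0.0, -0.196]
contact_force: [0.4, 0.1, -0.7]
grip_width: 55.5
finger_force: 30.0
```

>>> step_arm(deltas=[[0, 0, 0, 0.006, 0], [0, 0, 0, 0, 0]])

```text
time: 4.95
tool_pos: [598.5, 108.8, 61.4]
tcp_rot: [-3.141, -0.001, -0.195]
contact_force: [-0.2, 0.5, -0.7]
grip_width: 55.2
finger_force: 30.0
```

>>> step_arm(deltas=[[0, 0, 0, 0.003, 0], [0, 0, 0, 0.002, 0], [0, 0, 0, 0, 0]])

```text
time: 5.25
tool_pos: [598.1, 109.2, 58.2]
tcp_rot: [3.142, -0.0, -0.195]
contact_force: [0.5, 0.8, -0.6]
grip_width: 55.4
finger_force: 30.0
```

>>> step_arm(deltas=[[0, 0, 0, 0.002, 0], [0, 0, 0, 0, 0]])

```text
time: 5.45
tool_pos: [598.1, 109.2, 57.1]
tcp_rot: [3.142, 0.0, -0.195]
contact_force: [-0.1, -0.8, -1.3]
grip_width: 55.7
finger_force: 30.0
```

>>> step_arm(deltas=[[0, 0, 0, 0.001, 0], [0, 0, 0, 0, 0]])

```text
time: 5.65
tool_pos: [598.1, 109.1, 56.7]
tcp_rot: [3.142, 0.0, -0.195]
contact_force: [-1.1, 0.6, -0.8]
grip_width: 55.6
finger_force: 30.0
```

>>> step_arm(deltas=[[0, 0, 0, 0.001, 0], [0, 0, 0, 0, 0]])

```text
time: 5.85
tool_pos: [598.1, 109.1, 56.2]
tcp_rot: [3.142, 0.0, -0.195]
contact_force: [0.0, -0.2, -0.1]
grip_width: 55.5
finger_force: 30.0
```

>>> step_arm(deltas=[[0, 0, 0, 0.001, 0], [0, 0, 0, 0, 0]])

```text
time: 6.05
tool_pos: [598.2, 109.1, 56.0]
tcp_rot: [-3.142, -0.0, -0.195]
contact_force: [-0.4, -0.4, 1.5]
grip_width: 55.8
finger_force: 30.0
```

>>> step_arm(deltas=[[0, 0, 0, 0.0006, 0], [0, 0, 0, 0, 0]])

```text
time: 6.25
tool_pos: [598.3, 109.1, 55.9]
tcp_rot: [-3.141, -0.0, -0.195]
contact_force: [-1.2, -0.4, 4.3]
grip_width: 55.5
finger_force: 30.0
```

Light contact on the pin tip, about 5 N. Now I slide towards −x along the rail.

>>> step_arm(deltas=[[0, -0.002, 0, 0, 0], [0, -0.002, 0, 0, 0], [0, 0, 0, 0, 0]])

```text
time: 6.55
tool_pos: [596.9, 109.4, 55.9]
tcp_rot: [-3.141, -0.002, -0.195]
contact_force: [2.3, -0.8, 3.1]
grip_width: 55.4
finger_force: 30.0
```

>>> step_arm(deltas=[[0, -0.002, 0, 0, 0], [0, 0, 0, 0, 0]])

```text
time: 6.75
tool_pos: [595.4, 109.7, 55.6]
tcp_rot: [-3.141, -0.001, -0.195]
contact_force: [2.5, 1.0, 3.7]
grip_width: 55.5
finger_force: 30.0
```

>>> step_arm(deltas=[[0, -0.002, 0, 0, 0], [0, 0, 0, 0, 0]])

```text
time: 6.95
tool_pos: [592.9, 109.9, 54.5]
tcp_rot: [3.141, 0.003, -0.195]
contact_force: [-0.1, 0.0, -1.7]
grip_width: 56.1
finger_force: 30.0
```

>>> step_arm(deltas=[[0, -0.002, 0, 0, 0], [0, 0, 0, 0, 0]])

```text
time: 7.15
tool_pos: [592.4, 110.1, 54.7]
tcp_rot: [3.141, 0.002, -0.195]
contact_force: [0.6, -0.1, -1.3]
grip_width: 55.5
finger_force: 30.0
```

>>> step_arm(deltas=[[0, -0.002, 0, 0, 0], [0, 0, 0, 0.001, 0], [0, 0, 0, 0, 0]])

```text
time: 7.45
tool_pos: [592.1, 110.3, 54.8]
tcp_rot: [3.142, 0.0, -0.195]
contact_force: [-1.1, 0.2, -1.8]
grip_width: 55.4
finger_force: 30.0
```

>>> step_arm(deltas=[[0, 0, 0, 0.001, 0], [0, 0, 0, 0, 0]])

```text
time: 7.65
tool_pos: [592.2, 110.2, 54.4]
tcp_rot: [3.142, 0.0, -0.195]
contact_force: [-0.1, -1.0, -2.1]
grip_width: 55.8
finger_force: 30.0
```

>>> step_arm(deltas=[[0, 0, 0, 0.001, 0], [0, 0, 0, 0.001, 0], [0, 0, 0, 0, 0]])

```text
time: 7.95
tool_pos: [592.2, 110.3, 53.4]
tcp_rot: [3.142, 0.0, -0.195]
contact_force: [0.5, -0.6, -0.7]
grip_width: 55.6
finger_force: 30.0
```

>>> step_arm(deltas=[[0, 0, 0, 0.001, 0], [0, 0, 0, 0.001, 0], [0, 0, 0, 0, 0]])

```text
time: 8.25
tool_pos: [592.2, 110.3, 52.3]
tcp_rot: [3.142, 0.0, -0.195]
contact_force: [0.4, -0.8, -2.3]
grip_width: 55.7
finger_force: 30.0
```

The riser underside is already below the pin top with no load on it, so the hole has found the pin. I keep lowering gently.

>>> step_arm(deltas=[[0, 0, 0, 0.0015, 0], [0, 0, 0, 0.0015, 0], [0, 0, 0, 0, 0]])

```text
time: 8.55
tool_pos: [592.2, 110.3, 50.8]
tcp_rot: [3.142, 0.0, -0.195]
contact_force: [-0.2, 0.3, -1.4]
grip_width: 55.8
finger_force: 30.0
```

>>> step_arm(deltas=[[0, 0, 0, 0.0015, 0], [0, 0, 0, 0.0015, 0], [0, 0, 0, 0, 0]])

```text
time: 8.85
tool_pos: [592.2, 110.2, 49.3]
tcp_rot: [3.142, 0.0, -0.195]
contact_force: [-0.4, 0.0, -1.4]
grip_width: 55.5
finger_force: 30.0
```

>>> step_arm(deltas=[[0, 0, 0, 0.0015, 0], [0, 0, 0, 0.0015, 0], [0, 0, 0, 0, 0]])

```text
time: 9.15
tool_pos: [592.2, 110.2, 47.8]
tcp_rot: [3.142, 0.0, -0.195]
contact_force: [0.0, -0.8, -0.5]
grip_width: 55.5
finger_force: 30.0
```

>>> step_arm(deltas=[[0, 0, 0, 0.0015, 0], [0, 0, 0, 0.0015, 0], [0, 0, 0, 0, 0]])

```text
time: 9.45
tool_pos: [592.2, 110.3, 46.3]
tcp_rot: [3.142, 0.0, -0.195]
contact_force: [-0.8, 0.5, -1.1]
grip_width: 55.7
finger_force: 30.0
```

>>> step_arm(deltas=[[0, 0, 0, 0.001, 0], [0, 0, 0, 0.001, 0], [0, 0, 0, 0, 0]])

```text
time: 9.75
tool_pos: [592.2, 110.3, 45.4]
tcp_rot: [3.142, 0.0, -0.195]
contact_force: [-0.3, 1.0, -0.8]
grip_width: 55.7
finger_force: 30.0
```

>>> step_arm(deltas=[[0, 0, 0, 0.001, 0], [0, 0, 0, 0, 0]])

```text
time: 9.95
tool_pos: [592.2, 110.3, 44.9]
tcp_rot: [3.142, 0.0, -0.195]
contact_force: [-0.2, -0.7, -0.5]
grip_width: 55.6
finger_force: 30.0
```

>>> step_arm(deltas=[[0, 0, 0, 0.001, 0], [0, 0, 0, 0, 0]])

```text
time: 10.15
tool_pos: [592.2, 110.2, 44.4]
tcp_rot: [3.142, 0.0, -0.195]
contact_force: [1.5, -0.1, -1.2]
grip_width: 55.9
finger_force: 30.0
```

>>> step_arm(deltas=[[0, 0, 0, 0.001, 0], [0, 0, 0, 0, 0]])

```text
time: 10.35
tool_pos: [592.3, 110.3, 44.1]
tcp_rot: [-3.142, -0.0, -0.195]
contact_force: [-0.8, -0.2, 0.7]
grip_width: 56.0
finger_force: 30.0
```

The riser is seated on the rail at the predicted height (44.1). I release and rise clear.

>>> step_arm(deltas=[[0.8, 0, 0, 0, 0], [0.8, 0, 0, 0, 0], [0.8, 0, 0, 0, 0], [0.8, 0, 0, 0, 0], [0.8, 0, 0, 0, 0]])

```text
time: 10.85
tool_pos: [592.3, 110.3, 43.9]
tcp_rot: [-3.142, -0.0, -0.195]
contact_force: [0.2, -0.7, -0.0]
grip_width: 73.3
finger_force: 0.0
```

>>> step_arm(deltas=[[0.8, 0, 0, -0.02, 0], [0.8, 0, 0, -0.06, 0], [0.8, -0.04, 0, -0.08, 0], [0.8, -0.06, 0, -0.08, 0], [0.8, 0, 0, 0, 0], [0.8, 0, 0, 0, 0]])

```text
time: 11.45
tool_pos: [543.6, 120.1, 165.9]
tcp_rot: [-3.141, -0.004, -0.194]
contact_force: [0.8, 0.1, -0.1]
grip_width: 73.4
finger_force: 0.0
```

Run:
```python
from h import *
c,im,d=snap('wrist','wrist4')
p=proj(c,[592.3,110.3,42]).astype(int);print(p)
x0,y0=max(p[0]-100,0),max(p[1]-100,0)
cv2.imwrite('pics/crop4.png',cv2.resize(im[y0:y0+200,x0:x0+200,::-1],None,fx=3,fy=3,interpolation=cv2.INTER_CUBIC)); print(x0,y0)
R=np.array([[np.cos(-.195),np.sin(-.195)],[-np.sin(-.195),np.cos(-.195)]])
m=[]
for u in range(x0,min(x0+200,512)):
  for v in range(y0,min(y0+200,384)):
    if d[v,u]>0:
      r,o=ray(c,u,v);q=o+r*d[v,u];l=R@(q[:2]-[592.3,110.3])
      if abs(l[0])<40 and abs(l[1])<24 and np.hypot(*l)>10 and q[2]<60: m.append([*l,q[2]])
m=np.array(m);A=np.c_[m[:,:2],np.ones(len(m))];print('plane slopes, z',np.linalg.lstsq(A,m[:,2],rcond=None)[0],np.median(m[:,2]),len(m))
```

```text
[261 134]
161 34
plane slopes, z [2.90187259e-03 8.49184627e-04 4.22047458e+01] 42.19740986931771 4659
```

View pics/crop4.png

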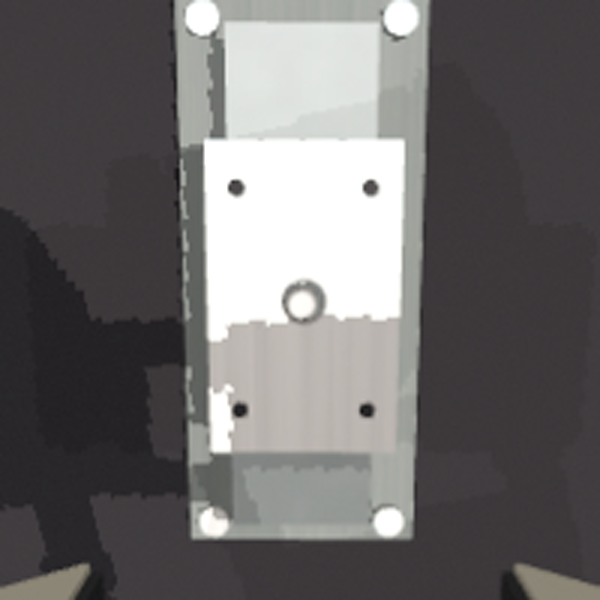

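The picture shows the riser flat (top at z ≈ 42, slopes under 0.3%) and square with the rail. The pin is in the hole at crop (303,301), and the gripper is clear, so I hand in.

```bash
python3 -c "
from plant import bot
print(bot.close_job())"
```

```text
the job is handed in; nothing more can be done
None
```

The round-holed riser is seated on the jig's pin, flat on the rail and square with it, and released; the highest contact force I read was about 5 N, and I handed the job in at about 11.5 s.

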